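Hold the angle gauge flush on the tilting table

ROBOT

A 6-joint arm with a two-finger parallel gripper is mounted at the origin on the work surface. World frame = base frame: x ahead of the robot, y to its left, z up, the work surface at z = 0. Lengths are in m, angles in degrees, forces in N, time in s.
With the tool pointing down it reaches from about 0.4 to 0.825 m from the base axis. Payload 7 kg.
Tool frame: the origin (TCP) lies on the centre line of the jaws, within the pads' length; the fingertips stand 19 mm ahead of it and the grasp point (between the pads) is the TCP (r.tip_extent is the distance from the TCP to the fingertips, in m); z points along the fingers, y is the line along which they close (so a half turn about z gives the same grasp; the last joint's range is limited). The gripper opens to 88 mm and grips with 3 to 60 N. Pads are 19 mm wide; open, the fingers measure 130 mm over their backs; the gripper's body (78 mm by 193 mm) begins 47 mm behind the grasp point.
Start: joints at [-58.207, 20.546, 0.682, 0, -70.136, -16.507], TCP at [0.178, -0.651, 0.246] pointing down, gripper open.
Joint ranges: [-176.03, 176.03], [-82.01, 121.73], [-58.28, 71.71], [-173.87, 95.51], [-174.79, -0.11], [-173.66, 173.66]. Speed limits (degrees/s): [136.94, 136.94, 172.46, 180, 180, 180].

INTERFACE

Orientations are given as [roll, pitch, yaw] about the fixed x, y, z axes, in that order (R = Rz(yaw) Ry(pitch) Rx(roll)).
In Python, from plant import r gives the robot as it stands. The module is installed in compiled form; this text tells all that it offers.
- The arm moves only by the tool jog_arm, never from a script. Its argument "deltas" is a list that holds one entry, the list of rows, each a list of 5 numbers: the opening, from -1 (shut) to 1 (fully open), then the shift along the world's x, y, z in cm, then the turn about the world's z in rad. In form: [[[claw, dx, dy, dz, turn], ...]]. A call has 1 to 8 rows; each row shifts and turns the commanded pose from where the row before left it; what a row does not reach is not made up. A row lasts 1/8 s, in which the tool goes at most 62.5 mm and 10.7 degrees, less where a joint would pass 70% of its speed; a pose out of reach is approached as far as the arm can. A call with a gripper value outside its range is refused whole. The fingers move at their own pace and stop on an object; "force" is the grip in N (left out, the last holds). Time passes only in rows, so rows that do not move let the fingers close. It gives the time, the measured TCP pose, the force, the opening and the grip force at its end, in the units of the state.
- r.get_state(): the state, without advancing time (a new reading comes with each control period).
- r.capture(name): name is "scene" or "top" or "wrist"; returns the picture (384x512x3 uint8, blue, green, red); there is no depth.
- r.camera_info(name): a dict with "fx", "fy", "cx", "cy" (pixels), "view" (4x4, takes a point from world to camera coordinates). Camera axes: x right, y up, looking along -z (the intrinsics and any distortion apply to the point x, -y, -z); pixel columns grow to the right and rows downward; lengths in m; the calibration is good to about 2 mm. A picture is of the moment at which its call begins: read the wrist's pose just before it. camera_info takes no time and is no camera call; for the wrist camera it gives the pose at the moment of the call.
- r.close_job(): hands the job in; it is judged then, once.
The state is a dict: "time_s": time; "joints": joint angles; "qd": joint speeds; "joint_torque": joint torques, N m; "tcp_pos": TCP position; "eef_rot": TCP orientation; "contact_force": force on the tool from outside, world axes, zero at the start; "moment": the same for the moment, N m; "gripper_width": finger opening in m; "gripper_force": force on a finger pad.
Only numpy, scipy, OpenCV 4.12 (cv2) and the standard library are available. Lean on these libraries where they do the work, as an engineer would, in place of code of your own. Each camera call takes 0.05 s, during which the arm holds its last target. There are 200 camera calls.

TASK

The steel face of the tilting angle table has been set to some slope and its angle has to be read. Pick up the box-shaped angle gauge, tilt it to match the slope and press its underside flush against the middle of the face, long edge running straight up the slope, with a gentle push of about 10 N, without knocking the table's setting or the other things on the bench. Finish while still gripping the gauge and holding it pressed there; do not let go.

Things in the scene. Friction and masses are not known exactly. Their poses are not given: they have to be found in the camera images.
- gauge: Digital angle gauge: black upright box 60 mm long (x), 34 mm thick (y), 60 mm tall (z), 0.11 to 0.23 kg, loose on the bench; bright metal sole, green displays on top and both broad sides. Origin: centre of the sole (underside); z points out of its top. Grip it across the 34 mm thickness. Ends alike: either may point up the slope.
- angle_table: Tilting angle table: blue base 180 (x) by 120 mm (y), fixed; origin: centre of its underside, z up. It carries a steel face plate 130 mm long, 100 wide, 12 thick, hinged along the base's y at its low end (65 mm to -x, 50 mm above the bench), rising towards the base's +x at 0.2 to 0.6 rad, different each time; hinge clamped stiff (20 N m).
- face_centre (a point): The middle of the upper (working) side of the steel face plate, where two scribed lines cross. x points straight up the slope, y level across it, z out of the face at right angles. The face reaches 65 mm up and down the slope and 50 mm to each side from here; nothing stands above it.
- face_top (a point): Middle of the upper edge of the face plate, on its working side, 65 mm up the slope from face_centre; same axes.
- cassette: Bystander: dark steel sprocket cluster lying flat, 100 mm across, 34 mm tall; origin at the centre of its underside.
- oil_can: Bystander: upright bare metal can, 56 mm across, 130 mm tall; origin at the centre of its underside.
- parts_bin: Bystander: open yellow plastic bin 150 (x) by 100 (y) by 60 mm tall; origin at the centre of its underside.
- driver: Bystander: screwdriver lying along its x on the bench, about 200 mm long.
Things that resemble listed ones, but are neither listed nor needed, are in the scene too. Several things look just like the gauge: the one meant starts farthest from the robot's base.

How it is judged (in metres and radians):
On the way:
1. the gauge is gripped and lifted clear of the bench (height (world z) of gauge above 0.03 m and contact force between the fingers and gauge above 3 N and contact force between gauge and angle_table below 0.5 N), for 0.2 s.
At the end, for the whole second after the job is handed in: Gauge still gripped (over 5 N) and still, sole flush on the face: within 0.035 rad and 2 mm, centre within 20 mm along and 15 mm across the slope of the face's middle, long edge within 0.12 rad of straight up the slope, pressed on it with 4 to 22 N (angle between the z axis of gauge and the z axis of face_centre, either way round below 0.035 rad and angle between gauge's own z axis and vertical below 0.9 rad and angle between the x axis of gauge and the x axis of face_centre, either way round below 0.12 rad and x of gauge in the frame of face_centre between -0.02 and 0.02 m and y of gauge in the frame of face_centre between -0.015 and 0.015 m and z of gauge in the frame of face_centre between -0.002 and 0.002 m and contact force between gauge and angle_table between 4 and 22 N and contact force between the fingers and gauge above 5 N and linear speed of gauge below 0.01 m/s); the arm keeps its last pose, push and grip.
It fails at once if the gauge is slammed on the angle table (over 70 N) (contact force between gauge and angle_table above 70 N).
It fails at once if the setting of the face plate is knocked (its top edge moves more than 3 mm) (distance of face_top from where it was at the start of the episode above 0.003 m).
It fails at once if another thing on the bench is shifted more than 20 mm (distance of any of cassette, oil_can, parts_bin, driver from where it was at the start of the episode above 0.02 m).
It also fails if it takes over 40 s, if anything falls off the work surface, if the arm or the gripper's body presses on something with over 40 N, if the wrist force passes 120 N, or if a joint passes its speed limit or range.

## Working session

There is one attempt and no reset: what is moved stays moved. The work goes in short steps, Python scripts to look and compute and a tool call to move; the robot and the scene stay as the last step left them, time stands still between calls to the robot, and variables do not carry over. Pictures are saved under pics/ and viewed, at most 10 in all, crops included, and the job is handed in when it is done.

Besides the shell and the picture viewer there is one more tool, called as name(argument=value, ...) on one line, values as JSON. jog_arm: Moves the arm, as the interface text tells. Its arguments: {"type":"object","properties":{"deltas":{"type":"array"},"force":{"type":"number"}},"required":["deltas"]}

```bash
mkdir -p pics; cat > h.py <<'E'
import numpy as np, cv2
from plant import r
def ray(ci,u,v):
    V=np.array(ci["view"]);R=V[:3,:3];t=V[:3,3]
    d=R.T@np.array([(u-ci["cx"])/ci["fx"],-(v-ci["cy"])/ci["fy"],-1.]);return -R.T@t,d
def onz(ci,u,v,z):
    o,d=ray(ci,u,v);return o+d*(z-o[2])/d[2]
def proj(ci,p):
    V=np.array(ci["view"]);c=V[:3,:3]@np.array(p)+V[:3,3]
    return np.array([ci["cx"]+ci["fx"]*c[0]/-c[2],ci["cy"]-ci["fy"]*c[1]/-c[2]])
def tri(c1,p1,c2,p2):
    o1,d1=ray(c1,*p1);o2,d2=ray(c2,*p2)
    s=np.linalg.lstsq(np.c_[d1,-d2],o2-o1,rcond=None)[0]
    a,b=o1+s[0]*d1,o2+s[1]*d2;return (a+b)/2,np.linalg.norm(a-b)
E
python3 - <<'E'
from h import *
for n in("scene","top"):
    im=r.capture(n);cv2.imwrite(f"pics/{n}0.png",im);ci=r.camera_info(n);print({k:v for k,v in ci.items() if k!="view"},np.round(ray(ci,0,0)[0],3))
    np.save(n+"0.npy",im)
E
```

```text
{'fx': 384.8575153682962, 'fy': 384.8575153682962, 'cx': 258.01711403074114, 'cy': 197.5212883181189} [0.902 0.649 1.079]
{'fx': 409.0086637354925, 'fy': 409.0086637354925, 'cx': 255.9400396298107, 'cy': 190.24665287245816} [ 0.42  -0.008  1.179]
```

View pics/scene0.png

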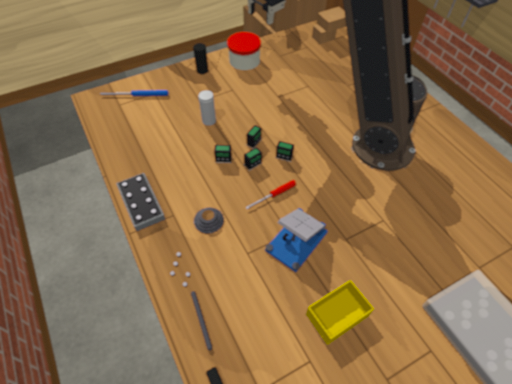

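View pics/top0.png

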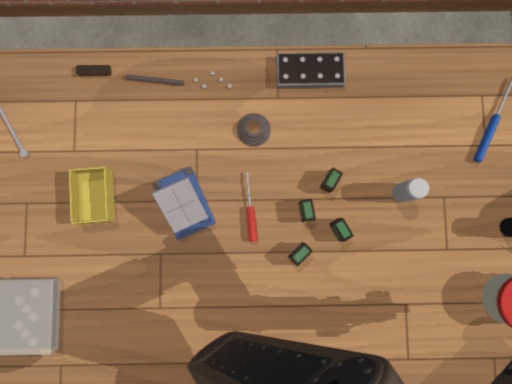

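```bash
python3 - <<'E'
from h import *
T=r.camera_info("top");S=r.camera_info("scene")
print("base px",proj(T,[0,0,0]))
t=np.load("top0.npy");s=np.load("scene0.npy")
hsv=cv2.cvtColor(t,cv2.COLOR_BGR2HSV)
m=cv2.inRange(hsv,(50,60,50),(95,255,255))
n,l,st,c=cv2.connectedComponentsWithStats(m)
for i in range(1,n):
    if st[i,4]>25:
        p=onz(T,*c[i],.06);rc=cv2.minAreaRect(np.argwhere(l==i)[:,::-1].astype(np.float32))
        b=cv2.boxPoints(rc);w=np.array([onz(T,*q,.06)[:2] for q in b]);e=[w[1]-w[0],w[2]-w[1]];e=max(e,key=np.linalg.norm)
        print(np.round(c[i],1),st[i,4],np.round(p,3),"dist",round(np.hypot(p[0],p[1]),3),"long axis deg",round(np.degrees(np.arctan2(e[1],e[0])),1), "scene px",np.round(proj(S,p)))
a=cv2.resize(t[160:270,280:370],None,fx=4.5,fy=4.5,interpolation=cv2.INTER_CUBIC)
b=cv2.resize(t[155:250,140:225],None,fx=4.5,fy=4.5,interpolation=cv2.INTER_CUBIC)
H=max(a.shape[0],b.shape[0]);pad=lambda x:cv2.copyMakeBorder(x,0,H-x.shape[0],0,0,0)
cv2.imwrite("pics/c1.png",np.hstack([pad(a),pad(b)]))
cv2.imwrite("pics/c2.png",cv2.resize(s[200:275,255:340],None,fx=7,fy=7,interpolation=cv2.INTER_CUBIC))
E
```

```text
base px [253.05565468 383.15028427]
[332.5 178.7] 125 [ 0.559 -0.228  0.06 ] dist 0.604 long axis deg -30.5 scene px [222. 147.]
[307.7 209.6] 130 [ 0.475 -0.157  0.06 ] dist 0.5 long axis deg -170.3 scene px [253. 152.]
[343.  229.1] 143 [ 0.421 -0.251  0.06 ] dist 0.49 long axis deg -150.7 scene px [254. 130.]
[300.6 254. ] 143 [ 0.355 -0.134  0.06 ] dist 0.38 long axis deg -46.5 scene px [285. 145.]
```

View pics/c1.png

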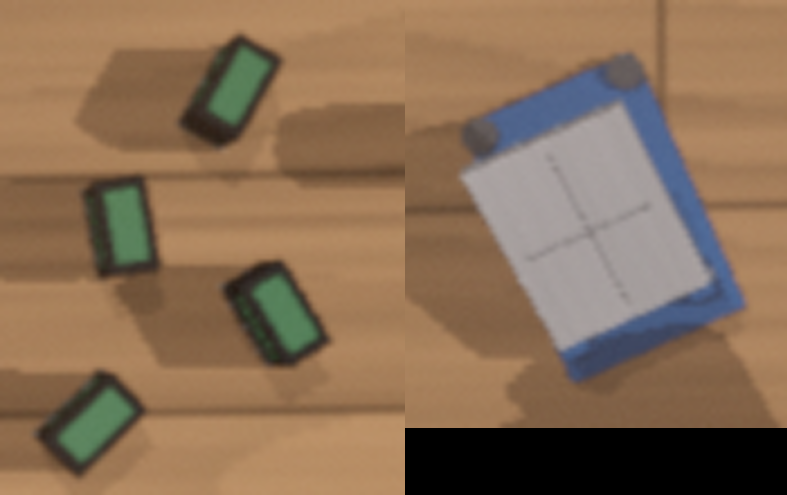

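View pics/c2.png

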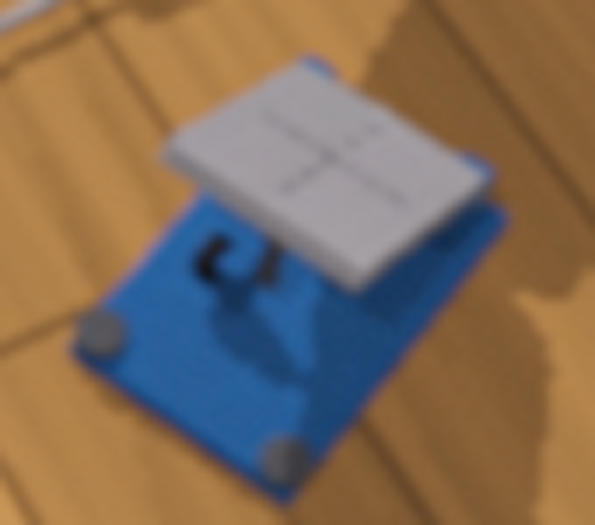

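The four look-alikes in the top picture are at (332,179), (308,210), (343,229) and (300,254). The one at (332,179) is farthest from the base (0.604 m, against 0.500, 0.490 and 0.380), so it is the gauge meant, and the crop confirms it is a gauge. The face plate is at about (183,205) in the top view. Its high end is on the side with the two grey knobs, at the upper left.

```bash
cat >> h.py <<'E'
from scipy.spatial.transform import Rotation as Ro
def st():
    s=r.get_state();R=Ro.from_euler("xyz",s["eef_rot"],degrees=True).as_matrix()
    print({k:np.round(s[k],3) for k in("time_s","joints","tcp_pos","eef_rot","contact_force","gripper_width","gripper_force")},"tool y yaw",np.degrees(np.arctan2(R[1,1],R[0,1])).round(2));return s
E
python3 - <<'E'
from h import *
st()
T=r.camera_info("top");S=r.camera_info("scene")
W=r.camera_info("wrist");print(np.round(ray(W,256,192),3),W["fx"])
tc=np.array([[462,175],[625,102],[715,275],[562,352],[590,232]],float);tc=(tc-[405,0])/4.5+[140,155]-.4
sc=np.array([[358,283],[165,150],[305,62],[490,180],[328,155]],float)/7+[255,200]-.4
P=[]
for a,b in zip(tc,sc):
    p,e=tri(T,a,S,b);P.append(p);print(np.round(p,4),round(e,4))
P=np.array(P);u=(P[0]+P[1]-P[2]-P[3])/2;print(np.linalg.norm(u),"yaw",np.degrees(np.arctan2(u[1],u[0])),"slope",np.degrees(np.arcsin(u[2]/np.linalg.norm(u))))
for i in range(4):print(np.linalg.norm(P[i]-P[(i+1)%4]))
E
```

```text
{'time_s': np.float64(0.1), 'joints': array([-5.8207e+01,  2.0589e+01,  6.4100e-01, -1.8000e-02, -7.0135e+01,
       -1.6506e+01]), 'tcp_pos': array([ 0.178, -0.651,  0.245]), 'eef_rot': array([ 1.79915e+02, -7.00000e-03, -1.64719e+02]), 'contact_force': array([ 0.307, -0.176, -0.702]), 'gripper_width': np.float64(0.088), 'gripper_force': np.float64(0.0)} tool y yaw 105.28
[[ 0.1   -0.672  0.384]
 [ 0.281  0.08  -0.957]] 340.43125081225907
[0.5212 0.2535 0.1189] 0.0027
[0.5604 0.1609 0.1191] 0.002
[0.4601 0.1173 0.0566] 0.0064
[0.417  0.2091 0.0532] 0.001
[0.4888 0.1841 0.0931] 0.0027
0.12848576035242357 yaw 23.271190493352908 slope 29.938150694749176
0.10061766553800533
0.1260180152091
0.10152735476799435
0.13095650789298643
```

jog_arm(deltas=[[[1,2,2,0,-0.06],[1,3.5,4,0,-0.1],[1,3.5,4,0,-0.1],[1,3.5,4,0,-0.1],[1,3.5,4,0,-0.1],[1,3.5,4,0,-0.1],[1,3.5,4,0,-0.1],[1,3.5,4,0,-0.1]]])

```text
time_s: 1.1
tcp_pos: [0.4437, -0.3495, 0.2454]
eef_rot: [180.0, -0.0, 151.6]
contact_force: [0.1, -1.1, 0.5]
gripper_width: 0.0877
gripper_force: 0.0
```

jog_arm(deltas=[[[1,3.5,4,0,-0.04],[1,3.5,4,0,0],[1,3,3,0,0],[1,1.6,1.3,0,0],[1,0,0,0,0],[1,0,0,0,0]]])

```text
time_s: 1.85
tcp_pos: [0.5582, -0.2287, 0.2453]
eef_rot: [-180.0, -0.0, 149.4]
contact_force: [-0.0, 0.2, 0.2]
gripper_width: 0.0879
gripper_force: 0.0
```

```bash
python3 - <<'E'
from h import *
st();W=r.camera_info("wrist");im=r.capture("wrist");cv2.imwrite("pics/w1.png",im);np.save("w1.npy",im)
np.save("w1v.npy",W["view"])
print(proj(W,[.559,-.228,.06]))
hsv=cv2.cvtColor(im,cv2.COLOR_BGR2HSV)
m=cv2.inRange(hsv,(50,60,50),(95,255,255))
n,l,s,c=cv2.connectedComponentsWithStats(m)
for i in range(1,n):
    if s[i,4]>200:
        rc=cv2.minAreaRect(np.argwhere(l==i)[:,::-1].astype(np.float32));w=np.array([onz(W,*q,.06)[:2] for q in cv2.boxPoints(rc)])
        e=max([w[1]-w[0],w[2]-w[1]],key=np.linalg.norm)
        print(s[i],c[i].round(),w.mean(0).round(4),np.linalg.norm(w[1]-w[0]).round(4),np.linalg.norm(w[2]-w[1]).round(4),np.degrees(np.arctan2(e[1],e[0])).round(1))
E
```

```text
{'time_s': np.float64(1.85), 'joints': array([-3.73700e+00,  1.38870e+01, -8.75700e+00, -3.00000e-03,
       -6.74020e+01, -1.16842e+02]), 'tcp_pos': array([ 0.558, -0.229,  0.245]), 'eef_rot': array([-1.79982e+02, -4.20000e-02,  1.49420e+02]), 'contact_force': array([-0.   ,  0.199,  0.207]), 'gripper_width': np.float64(0.088), 'gripper_force': np.float64(0.0)} tool y yaw 59.42
[256.19921979 173.88644015]
[ 254   27   49   56 1277] [278.  55.] [ 0.4757 -0.1562] 0.0209 0.0459 9.2
[ 128   33   55   47 1262] [155.  56.] [ 0.4206 -0.2511] 0.0206 0.046 30.1
[247 153  22  44 929] [257. 174.] [ 0.5605 -0.2274] 0.0202 0.0435 -29.9
```

View pics/w1.png

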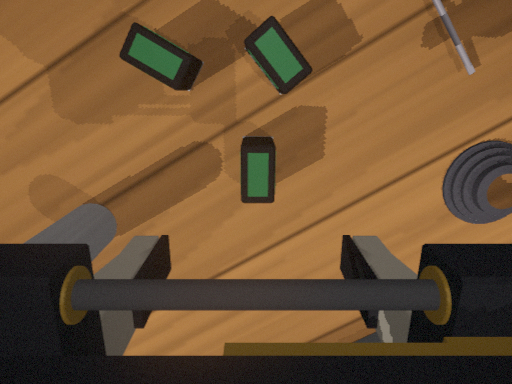

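The wrist view shows the gauge at (257,174), between the open fingers and aligned with them. The other two gauges, at (155,56) and (278,55), are clear of the descent.

jog_arm(deltas=[[[1,0.2,0.1,-3,-0.01],[1,0,0,-4,0],[1,0,0,-4,0],[1,0,0,-4,0],[1,0,0,-3,0],[1,0,0,-2,0],[1,0,0,-1.6,0],[1,0,0,0,0]]])

```text
time_s: 2.9
tcp_pos: [0.5599, -0.2276, 0.0287]
eef_rot: [-180.0, -0.1, 148.8]
contact_force: [0.2, 1.0, -0.7]
gripper_width: 0.0876
gripper_force: 0.0
```

jog_arm(deltas=[[[-0.5,0,0,0,0],[-0.5,0,0,0,0],[-0.5,0,0,0,0],[-0.5,0,0,0,0],[-0.5,0,0,0,0],[-0.5,0,0,0,0]]], force=20)

```text
time_s: 3.65
tcp_pos: [0.5609, -0.2271, 0.0296]
eef_rot: [-180.0, 0.0, 148.9]
contact_force: [0.1, 0.5, -0.1]
gripper_width: 0.0343
gripper_force: 20.0
```

jog_arm(deltas=[[[-0.5,0,0,1,0],[-0.5,0,0,3,0],[-0.5,0,0,4,0],[-0.5,0,0,4,0],[-0.5,0,0,4,0],[-0.5,0,0,3.5,0],[-0.5,0,0,2.5,0],[-0.5,0,1,0,0]]])

```text
time_s: 4.65
tcp_pos: [0.5617, -0.2174, 0.2522]
eef_rot: [179.9, 0.2, 148.8]
contact_force: [0.3, -0.6, -3.3]
gripper_width: 0.0343
gripper_force: 20.0
```

jog_arm(deltas=[[[-0.5,0,2,0,0.05],[-0.5,0,3.5,0,0.1],[-0.5,-0.3,4.5,0,0.1],[-0.5,-0.3,4.5,0,0.1],[-0.5,-0.3,4.5,0,0.1],[-0.5,-0.3,4.5,0,0.1],[-0.5,-0.3,4.5,0,0.1],[-0.5,-0.3,4,0,0.1]]])

```text
time_s: 5.65
tcp_pos: [0.5414, 0.1053, 0.2482]
eef_rot: [-180.0, -0.1, -167.8]
contact_force: [0.4, -0.2, -1.5]
gripper_width: 0.0337
gripper_force: 20.0
```

jog_arm(deltas=[[[-0.5,-0.3,4,0,0.1],[-0.5,-0.3,3.5,0,0.1],[-0.5,-0.2,2,0,0],[-0.5,0,0.6,0,0],[-0.5,0,0,0,0],[-0.5,0,0,0,0],[-0.5,0,0,0,0]]])

```text
time_s: 6.52
tcp_pos: [0.535, 0.2031, 0.2496]
eef_rot: [180.0, 0.0, -156.8]
contact_force: [0.3, 0.1, -0.7]
gripper_width: 0.034
gripper_force: 20.0
```

```bash
python3 - <<'E'
from h import *
st();W=r.camera_info("wrist");im=r.capture("wrist");cv2.imwrite("pics/w2.png",im);np.save("w2.npy",im)
np.save("w2v.npy",W["view"])
print([proj(W,p).round() for p in [[0.5212,0.2535,0.1189],[0.5604,0.1609,0.1191],[0.4601,0.1173,0.0566],[0.417,0.2091,0.0532],[0.4888,0.1841,0.0931]]])
E
```

```text
{'time_s': np.float64(6.525), 'joints': array([ 4.03690e+01,  1.07700e+01, -1.22280e+01, -1.00000e-03,
       -6.69990e+01, -1.07132e+02]), 'tcp_pos': array([0.535, 0.203, 0.25 ]), 'eef_rot': array([ 1.79998e+02,  2.00000e-03, -1.56763e+02]), 'contact_force': array([ 0.322,  0.097, -0.698]), 'gripper_width': np.float64(0.034), 'gripper_force': np.float64(19.999)} tool y yaw 113.24
[array([317., 198.]), array([197., 197.]), array([201.,  62.]), array([312.,  59.]), array([256., 125.])]
```

View pics/w2.png

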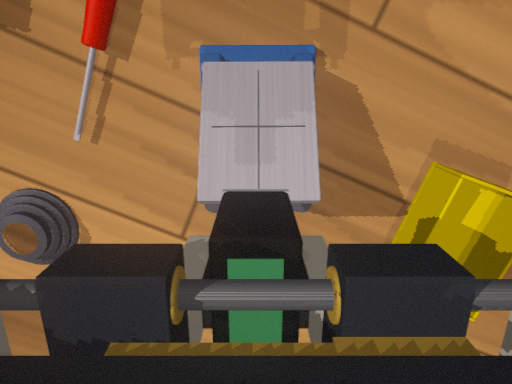

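The wrist view puts the scribed cross at (258,126). The up-slope line is vertical in the image (column 258), so the yaw already matches. The gauge sits centred in the jaws below it.

jog_arm(deltas=[[[-0.5,-2,-0.7,0,0],[-0.5,-2,-0.8,-1,0],[-0.5,0,0,-3,0],[-0.5,0,0,-3,0],[-0.5,0,0,-2,0],[-0.5,0,0,-1,0],[-0.5,0,0,0,0],[-0.5,0,0,0,0]]], force=15)

```text
time_s: 7.58
tcp_pos: [0.4955, 0.1892, 0.1505]
eef_rot: [180.0, 0.1, -156.7]
contact_force: [-0.1, 0.9, -0.8]
gripper_width: 0.0341
gripper_force: 15.0
```

jog_arm(deltas=[[[-0.5,0,0,-0.15,0],[-0.5,0,0,-0.15,0],[-0.5,0,0,-0.1,0],[-0.5,0,0,-0.1,0]]])

```text
time_s: 8.07
tcp_pos: [0.4951, 0.189, 0.1463]
eef_rot: [-180.0, 0.1, -156.7]
contact_force: [-7.6, -1.0, 14.4]
gripper_width: 0.0341
gripper_force: 15.0
```

jog_arm(deltas=[[[-0.5,-0.09,-0.04,-0.08,0],[-0.5,-0.09,-0.04,-0.08,0],[-0.5,-0.09,-0.04,-0.08,0],[-0.5,-0.09,-0.04,-0.08,0]]])

```text
time_s: 8.57
tcp_pos: [0.4929, 0.1881, 0.1433]
eef_rot: [180.0, 0.2, -156.6]
contact_force: [-0.5, -0.4, 7.2]
gripper_width: 0.0338
gripper_force: 15.0
```

jog_arm(deltas=[[[-0.5,-0.09,-0.04,-0.12,0],[-0.5,-0.09,-0.04,-0.12,0],[-0.5,-0.09,-0.04,-0.12,0],[-0.5,-0.09,-0.04,-0.12,0],[-0.5,-0.09,-0.04,-0.12,0],[-0.5,-0.09,-0.04,-0.12,0]]])

```text
time_s: 9.32
tcp_pos: [0.4874, 0.1858, 0.1358]
eef_rot: [180.0, 0.2, -156.6]
contact_force: [-0.2, 0.1, 7.2]
gripper_width: 0.0339
gripper_force: 15.0
```

```bash
python3 - <<'E'
from h import *
a=r.capture("wrist");b=r.capture("scene")
A=a[150:384,100:412];B=cv2.resize(b[185:275,250:345],None,fx=4.4,fy=4.4,interpolation=cv2.INTER_CUBIC)
A=cv2.copyMakeBorder(A,0,B.shape[0]-A.shape[0],0,0,0);cv2.imwrite("pics/p1.png",np.hstack([A,B]))
E
```

```text
(no output)
```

View pics/p1.png

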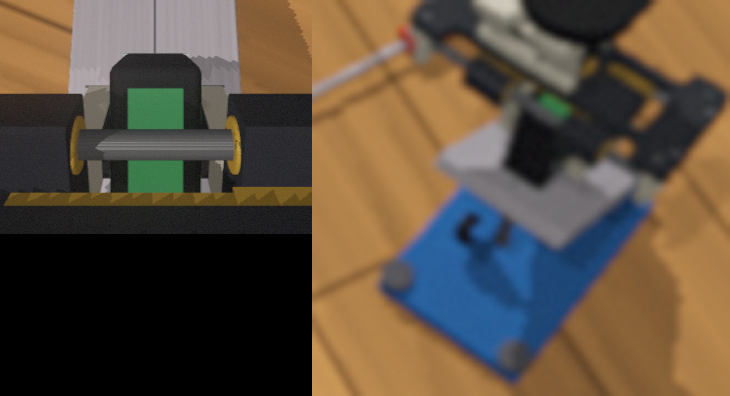

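The crop shows the gauge on the face and pivoting in the jaws: its top is tipping downslope, and less of its end is visible than before. I'll continue.

jog_arm(deltas=[[[-0.5,-0.12,-0.05,-0.15,0],[-0.5,-0.12,-0.05,-0.15,0],[-0.5,-0.12,-0.05,-0.15,0],[-0.5,-0.12,-0.05,-0.15,0],[-0.5,-0.12,-0.05,-0.15,0],[-0.5,-0.12,-0.05,-0.15,0]]])

```text
time_s: 10.18
tcp_pos: [0.4801, 0.1828, 0.1266]
eef_rot: [180.0, 0.2, -156.6]
contact_force: [-0.8, 0.2, 6.4]
gripper_width: 0.0337
gripper_force: 15.0
```

jog_arm(deltas=[[[-0.5,-0.1,-0.04,-0.13,0],[-0.5,-0.1,-0.04,-0.13,0],[-0.5,0,0,0,0]]])

```text
time_s: 10.55
tcp_pos: [0.4778, 0.1818, 0.1238]
eef_rot: [180.0, 0.2, -156.7]
contact_force: [0.4, -0.2, 6.1]
gripper_width: 0.0339
gripper_force: 15.0
```

jog_arm(deltas=[[[-0.5,-0.06,-0.02,-0.1,0],[-0.5,-0.06,-0.02,-0.1,0],[-0.5,-0.04,-0.02,-0.1,0],[-0.5,0,0,-0.1,0],[-0.5,0,0,0,0]]])

```text
time_s: 11.18
tcp_pos: [0.4759, 0.1811, 0.1195]
eef_rot: [180.0, 0.1, -156.7]
contact_force: [-1.3, -0.2, 5.1]
gripper_width: 0.0342
gripper_force: 15.0
```

jog_arm(deltas=[[[-0.5,0,0,-0.08,0],[-0.5,0,0,-0.08,0],[-0.5,0,0,0,0]]])

```text
time_s: 11.55
tcp_pos: [0.4755, 0.1809, 0.1176]
eef_rot: [180.0, 0.1, -156.7]
contact_force: [-2.2, -0.3, 4.6]
gripper_width: 0.0338
gripper_force: 15.0
```

jog_arm(deltas=[[[-0.5,0,0,-0.08,0],[-0.5,0,0,-0.08,0],[-0.5,0,0,0,0]]])

```text
time_s: 11.92
tcp_pos: [0.4754, 0.1808, 0.1169]
eef_rot: [180.0, 0.1, -156.7]
contact_force: [-5.8, 0.2, 14.6]
gripper_width: 0.0342
gripper_force: 15.0
```

```bash
python3 - <<'E'
from h import *
st();W=r.camera_info("wrist");a=r.capture("wrist");np.save("w3.npy",a)
cv2.imwrite("pics/p2.png",cv2.resize(a[150:350,150:370],None,fx=2.7,fy=2.7,interpolation=cv2.INTER_CUBIC))
# predicted outline if flush at face centre
C=np.array([.489,.186,.093]);al=np.radians(30);y=np.radians(23.3)
u=np.array([np.cos(y)*np.cos(al),np.sin(y)*np.cos(al),np.sin(al)]);v=np.array([-np.sin(y),np.cos(y),0]);n=np.cross(u,v)
for dx,dz in((30,0),(30,60),(-30,60)):print(dx,dz,[proj(W,C+u*dx/1e3+v*s*.017+n*dz/1e3).round(1) for s in(-1,1)])
E
```

```text
{'time_s': np.float64(11.925), 'joints': array([ 4.29900e+01,  1.21590e+01, -2.99750e+01,  2.20000e-02,
       -4.77880e+01, -1.09666e+02]), 'tcp_pos': array([0.475, 0.181, 0.117]), 'eef_rot': array([ 1.79989e+02,  8.00000e-02, -1.56661e+02]), 'contact_force': array([-5.84 ,  0.238, 14.592]), 'gripper_width': np.float64(0.034), 'gripper_force': np.float64(15.0)} tool y yaw 113.34
30 0 [array([221.2, 330.5]), array([286.5, 330.6])]
30 60 [array([204.5, 360.1]), array([301.9, 360.3])]
-30 60 [array([209.8, 192.6]), array([297.5, 192.7])]
```

View pics/p2.png

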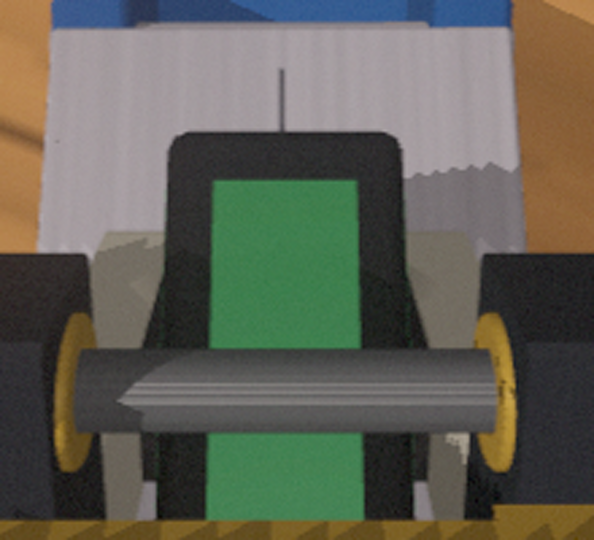

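jog_arm(deltas=[[[-0.5,0.01,0,-0.03,0],[-0.5,0.01,0,-0.03,0],[-0.5,0,0,0,0],[-0.5,0,0,0,0]]])

```text
time_s: 12.48
tcp_pos: [0.4755, 0.1808, 0.1168]
eef_rot: [180.0, 0.1, -156.6]
contact_force: [-9.1, -0.3, 21.3]
gripper_width: 0.0341
gripper_force: 15.0
```

```bash
python3 - <<'E'
from h import *
s=st();print(s["moment"])
E
```

```text
{'time_s': np.float64(12.475), 'joints': array([ 4.29840e+01,  1.21720e+01, -2.99750e+01,  2.00000e-02,
       -4.77670e+01, -1.09646e+02]), 'tcp_pos': array([0.476, 0.181, 0.117]), 'eef_rot': array([ 1.79985e+02,  8.60000e-02, -1.56649e+02]), 'contact_force': array([-9.131, -0.289, 21.33 ]), 'gripper_width': np.float64(0.034), 'gripper_force': np.float64(15.001)} tool y yaw 113.35
[0.08042997 3.31416756 0.02919999]
```

jog_arm(deltas=[[[-0.5,-0.02,0,-0.0,0],[-0.5,-0.02,0,0.05,0],[-0.5,0,0,0.05,0],[-0.5,0,0,0,0],[-0.5,0,0,0,0],[-0.5,0,0,0,0]]])

```text
time_s: 13.22
tcp_pos: [0.4755, 0.1809, 0.1168]
eef_rot: [180.0, 0.1, -156.7]
contact_force: [-3.1, 0.1, 8.9]
gripper_width: 0.0338
gripper_force: 15.0
```

```bash
python3 - <<'E'
from h import *
W=r.camera_info("wrist");a=r.capture("wrist")
cv2.imwrite("pics/p3.png",cv2.resize(a[150:350,150:370],None,fx=2.7,fy=2.7,interpolation=cv2.INTER_CUBIC))
g=a[:,250:260].mean((1,2));print(np.round(g[185:225]))
hs=cv2.cvtColor(a,cv2.COLOR_BGR2HSV);m=cv2.inRange(hs,(50,60,50),(95,255,255));m[285:]=0
for v in(222,245,270):x=np.flatnonzero(m[v]);print(v,x.min(),x.max())
print(np.flatnonzero(m[:,256]).min())
# predicted display-edge: 43.5..46 x 20.5 mm on top, for slope angles, gauge pivoting about the TCP at h=.029
tcp=np.array(r.get_state()["tcp_pos"]);y=np.radians(23.35)
for d in(22,26,28,30,32):
    al=np.radians(d);u=np.array([np.cos(y)*np.cos(al),np.sin(y)*np.cos(al),np.sin(al)]);v=np.array([-np.sin(y),np.cos(y),0]);n=np.cross(u,v)
    o=tcp-n*.029
    print(d,"edge",proj(W,o-u*.03+n*.06).round(1),"disp",[proj(W,o-u*.0225+s*v*.0102+n*.06).round(1) for s in(-1,1)])
st()
E
```

```text
[149. 149. 149. 149. 149. 149. 149. 149. 149. 149. 149. 150. 145.  88.
  45.  44.  44.  46.  46.  48.  47.  47.  45.  46.  45.  45.  46.  44.
  46.  45.  46.  60.  89.  89.  90.  89.  89.  89.  89.  89.]
222 228 282
245 228 282
270 227 283
216
22 edge [255.2 201.2] disp [array([228. , 221.2]), array([282.3, 221.2])]
26 edge [255.2 196.1] disp [array([228.4, 215.6]), array([281.9, 215.7])]
28 edge [255.2 193.8] disp [array([228.5, 213. ]), array([281.8, 213.1])]
30 edge [255.2 191.6] disp [array([228.8, 210.5]), array([281.6, 210.6])]
32 edge [255.2 189.6] disp [array([229. , 208.2]), array([281.4, 208.2])]
{'time_s': np.float64(13.275), 'joints': array([ 4.29960e+01,  1.21640e+01, -2.99870e+01,  3.20000e-02,
       -4.77660e+01, -1.09677e+02]), 'tcp_pos': array([0.475, 0.181, 0.117]), 'eef_rot': array([ 1.79994e+02,  8.70000e-02, -1.56659e+02]), 'contact_force': array([-2.523,  0.63 ,  8.544]), 'gripper_width': np.float64(0.034), 'gripper_force': np.float64(15.0)} tool y yaw 113.34
```

```bash
python3 - <<'E'
from h import *
from scipy.optimize import least_squares
W=r.camera_info("wrist");W2=dict(W);W2["view"]=np.load("w2v.npy");T=r.camera_info("top");S=r.camera_info("scene")
def quad(im,box,seed,smax,vmin):
    h=cv2.cvtColor(im,cv2.COLOR_BGR2HSV);m=cv2.inRange(h,(0,0,vmin),(180,smax,255));k=np.zeros_like(m);x0,y0,x1,y1=box;k[y0:y1,x0:x1]=m[y0:y1,x0:x1]
    k=cv2.morphologyEx(k,cv2.MORPH_CLOSE,np.ones((3,3)));n,l,s,c=cv2.connectedComponentsWithStats(k);i=l[seed[1],seed[0]]
    cs=max(cv2.findContours((l==i).astype(np.uint8),0,2)[0],key=cv2.contourArea);hull=cv2.convexHull(cs)
    return cs[:,0],cv2.approxPolyDP(hull,4,True)[:,0]
for n,im,b,s in(("w2",np.load("w2.npy"),(180,40,340,215),(230,100)),("top",np.load("top0.npy"),(140,155,225,250),(178,200)),("scene",np.load("scene0.npy"),(255,200,340,275),(292,225))):
    print(n,im[s[1],s[0]],cv2.cvtColor(im[s[1]:s[1]+1,s[0]:s[0]+1],cv2.COLOR_BGR2HSV)[0,0],quad(im,b,s,45,100)[1].tolist())
obs=[(T,np.array([[462,175],[625,102],[715,275],[562,352],[590,232]])/4.5+[50,155]-.4),
 (S,np.array([[358,283],[165,150],[305,62],[490,180],[328,155]])/7+[255,200]-.4),
 (W2,np.array([[320,200],[197,202],[202,62],[315,62],[258.3,126]],float))]
def f(p,full=False):
    y,a=p[3:5];u=np.array([np.cos(y)*np.cos(a),np.sin(y)*np.cos(a),np.sin(a)]);v=np.array([-np.sin(y),np.cos(y),0])
    P=[p[:3]+i*.065*u+j*.05*v for i,j in((1,1),(1,-1),(-1,-1),(-1,1),(0,0))]
    return np.concatenate([(proj(c,q)-o) for c,ob in obs for q,o in zip(P,ob)])
s=least_squares(f,[.489,.186,.093,.407,.52],loss="soft_l1");J=s.jac;cov=np.linalg.inv(J.T@J)
print(s.x.round(4),np.degrees(s.x[3:]),"sd",np.sqrt(np.diag(cov)).round(4));print(f(s.x).reshape(3,5,2).round(1).tolist())
E
```

```text
w2 [154 152 160] [173  13 160] [[312, 61], [320, 199], [206, 208], [197, 200], [203, 62]]
top [149 150 157] [  4  13 157] [[189, 167], [208, 216], [174, 234], [153, 193]]
scene [160 156 161] [156   8 161] [[279, 220], [300, 208], [325, 225], [304, 240]]
[0.4901 0.1863 0.0913 0.4123 0.5488] [23.62466332 31.44464576] sd [0.0005 0.0005 0.0017 0.007  0.0165]
[[[-0.6, -0.5], [-1.3, -0.2], [-1.1, 1.2], [-0.7, -0.7], [-0.4, -0.9]], [[1.0, -0.9], [-0.1, -0.6], [-0.6, -0.1], [-0.4, -0.2], [0.4, 1.1]], [[-0.2, 0.3], [0.3, -1.1], [0.6, -0.2], [-2.6, -0.9], [-0.3, 1.2]]]
```

```bash
python3 - <<'E'
from h import *
W=r.camera_info("wrist");W2=dict(W);W2["view"]=np.load("w2v.npy");a=np.load("w2.npy")
h=cv2.cvtColor(a,cv2.COLOR_BGR2HSV);m=cv2.inRange(h,(50,60,50),(95,255,255));m[285:]=0
print("display row",np.flatnonzero(m[:,256]).min(),"black rows",np.flatnonzero(a[205:262,256].mean(1)<80)[[0,-1]]+205, np.round(a[180:215,245].mean(1)))
tcp=np.array([.535,.2031,.2496]);y=np.radians(23.24);e=np.array([np.cos(y),np.sin(y),0])
for off in(-.003,0,.003,.006):
    for tilt in(0,3):
        t=np.radians(tilt);u=e*np.cos(t)+[0,0,np.sin(t)];n=-e*np.sin(t)+[0,0,np.cos(t)]
        o=tcp+off*u-.029*n
        print(off,tilt,"sole edge",proj(W2,o-.03*u).round(1)[1],"top edge",proj(W2,o-.03*u+.06*n).round(1)[1],"display",proj(W2,o-.0225*u+.06*n).round(1)[1])
E
```

```text
display row 258 black rows [205 259] [167. 167. 167. 169. 167. 166. 169. 169. 166. 132. 120.  79.  44.  44.
  41.  43.  42.  44.  41.  43.  37.  40.  40.  40.  36.  37.  36.  43.
  34.  38.  39.  36.  41.  33.  38.]
-0.003 0 sole edge 184.3 top edge 231.2 display 250.9
-0.003 3 sole edge 186.3 top edge 225.0 display 245.1
0 0 sole edge 189.9 top edge 239.2 display 258.6
0 3 sole edge 191.9 top edge 233.1 display 252.9
0.003 0 sole edge 195.4 top edge 247.0 display 266.1
0.003 3 sole edge 197.4 top edge 241.1 display 260.7
0.006 0 sole edge 200.9 top edge 254.7 display 273.6
0.006 3 sole edge 203.0 top edge 249.0 display 268.3
```

```bash
cat > tilt.py <<'E'
from h import *
def run(n=3):
    W=r.camera_info("wrist");a=np.mean([r.capture("wrist").astype(float) for _ in range(n)],0)
    g=a[:,:,1]-a[:,:,2];rows=np.arange(221,276);L=[];R=[]
    for v in rows:
        s=g[v];t=np.median(s[245:265])/2
        i=next(i for i in range(256,200,-1) if s[i]<t);L.append(i+(t-s[i])/(s[i+1]-s[i]))
        i=next(i for i in range(256,310) if s[i]<t);R.append(i-(t-s[i])/(s[i-1]-s[i]))
    pl=np.polyfit(rows,L,1);pr=np.polyfit(rows,R,1);w=np.polyfit(rows,np.array(R)-L,1,cov=True)
    v0,v1=222,272;ratio=np.polyval(w[0],v1)/np.polyval(w[0],v0);print("ratio",ratio.round(4),"+-",(50*np.sqrt(w[1][0,0])/55).round(4),"width",np.polyval(w[0],[v0,v1]).round(2))
    tcp=np.array(r.get_state()["tcp_pos"]);y=np.radians(23.35)
    for d in(22,25,28,31,34,37):
        al=np.radians(d);u=np.array([np.cos(y)*np.cos(al),np.sin(y)*np.cos(al),np.sin(al)]);vv=np.array([-np.sin(y),np.cos(y),0]);nn=np.cross(u,vv);o=tcp+nn*.031
        ww=[]
        for v in(v0,v1):
            q,dd=ray(W,256,v);X=q+dd*((o-q)@nn)/(dd@nn)
            ww.append(np.linalg.norm(proj(W,X+.0103*vv)-proj(W,X-.0103*vv)))
        print(d,(ww[1]/ww[0]).round(4),np.round(ww,2))
    c=np.flatnonzero(g[:280,256]>20).min();print("display row",c)
run()
E
python3 tilt.py
```

```text
ratio 1.0396 +- 0.0014 width [53.8  55.93]
22 1.012 [54.89 55.55]
25 1.0197 [54.42 55.49]
28 1.0273 [53.98 55.46]
31 1.0351 [53.58 55.46]
34 1.043 [53.22 55.51]
37 1.0511 [52.89 55.59]
display row 119
```

The display's perspective gives a gauge tilt of about 32.7°, against the face slope of 31.4° ± 1°. The arm also met a hard stop when pushed, so the sole is flush. The push is about 9 N and the centre is about 4 mm off along the slope, so I'm handing in.

```bash
python3 - <<'E'
from h import *
st();print(r.close_job())
E
```

```text
{'time_s': np.float64(13.425), 'joints': array([ 4.29950e+01,  1.21650e+01, -2.99830e+01,  3.30000e-02,
       -4.77630e+01, -1.09678e+02]), 'tcp_pos': array([0.475, 0.181, 0.117]), 'eef_rot': array([ 1.79993e+02,  9.20000e-02, -1.56661e+02]), 'contact_force': array([-2.214, -0.161,  8.779]), 'gripper_width': np.float64(0.034), 'gripper_force': np.float64(15.0)} tool y yaw 113.34
the job is handed in; nothing more can be done
None
```

I handed the job in at 13.4 s with the gauge still gripped at 15 N and pressed on the face at about 9 N; by my measurements it is flush (slope about 31°) and about 4 mm off centre, but the hand-in returned no verdict.

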